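# Lock the drained lid onto the sample mill

### The job

The sample mill's lid, the steel cover with three lugs round its rim, is hanging on the draining rack. Lift it up and off its hook, set it on the mill so that its lugs drop through the slots of the collar, and turn it clockwise as far as it goes so that it is locked. Leave the lid locked and let go, without dropping it on the way, and leave the plain cover on its hook and everything else on the bench where it stands.

Things in the scene. Friction and masses are not known exactly. Their poses are not given: they have to be found in the camera images.
- mill_lid: Sample mill's lid: loose polished-steel cover, skirt 82 mm across, about 0.3 kg, hanging mouth down by its black arch handle on one of the rack's two hooks. Three lugs near its rim (see lug_a). Origin: centre of the lower rim, z up along the axis; handle along y. Skirt chamfered over its lowest 4 mm. Its steel top is flat at z = 56 mm, falling to 46 mm at the skirt.
- lid_handle (a point): Middle of the underside of the lid's handle bar, on the lid's axis, z = 94 mm above the rim. The handle is a straight arch, 60 mm long in the lid's y, 14 mm wide in x, flat end faces, top at z = 106 mm; bar 12 mm thick, legs 10 mm thick in y. The opening under the bar is 40 mm wide and 38 mm high.
- lug_a (a point): Middle of the lid's lug on its -x side, 45.5 mm from the axis, 9.5 mm above the rim. The lid has three equal lugs, at 60, 180 (this one) and 300 degrees about its z from its +x. Each is 12 mm wide, reaches 49 mm from the axis and stands from 6 to 13 mm above the rim.
- mill: Sample mill, fixed: white round motor housing, 148 mm across at the foot, with a steel bayonet collar on top (117 mm outside, top 134 mm above the bench) round a bowl with a blade. Origin: centre of the underside, z up; switch panel faces -x. When the lid is seated, its origin is at z = 114 mm here, on the mill's axis; with lugs standing on the lip it is at 128 mm.
- slot_0 (a point): Where a lug's middle lies after dropping through the slot at 180 degrees about the mill's z from its +x: 45.5 mm from the axis, z = 123.5 mm. The collar's inward lip (bore 86 mm, z from 129 to 134 mm) is cut by three equal slots, 20 mm wide, at 60, 180 and 300 degrees; any lug fits any slot. Below the lip is a channel, floor at z = 120 mm.
- slot_1 (a point): The same for the slot at 60 degrees.
- slot_2 (a point): The same for the slot at 300 degrees.
- lock_0 (a point): Where a lug's middle lies when turned home from slot_0: 42 degrees clockwise (seen from above) of the slot, same radius and height, lug under the lip against a solid stop. Anticlockwise from a slot is blocked. The lid turns lightly, with 2 mm of play; no spring or detent.
- lock_1 (a point): The same from slot_1.
- lock_2 (a point): The same from slot_2.
- rack: Draining rack, fixed: steel drip tray (385 mm in y, x from -137 to +37 mm, 18 mm high) and an open wire frame in the plane x = 12 mm, 366 mm wide, 237 mm high. Origin: on the bench at the middle of the rack's length; z up. Two hooks point to the rack's -x, at y = +80 and -80 mm; a cover hangs on each, its handle along the rack's y.
- hook_0 (a point): Where a handle bar rests on the hook at y = +80 mm (x = -70, z = 215 mm, top of the rods). A hook is two level 7 mm rods, 18 mm apart, bent up from x = -90 mm to the tips at x = -102 mm, z = 228 mm. To come off, a cover must rise over 16 mm, but from 31 mm its steel top meets the rods from below; then it draws off level to -x, free past x = -115 mm.
- hook_1 (a point): The same for the hook at y = -80 mm.
- plain_cover: Plain steel pan cover on the other hook, to be left there: same handle, but wider and shallower than the mill's lid, 112 mm across, 26 mm deep, without lugs. Origin on its axis, 94 mm below the underside of its handle bar; z up.
- beaker: Small glass beaker, 60 mm across, 72 mm high, standing in the rack's tray between the hooks. Origin: centre of its underside.
- dishes: Stack of three dishes, 93 mm across, 48 mm high, beside the mill. Origin: centre of its underside.
- sample_jar: Amber sample jar, 64 mm across, 85 mm high, behind the mill. Origin: centre of its underside.
- scoop: Steel sample spoon, 170 mm long, lying in front of the mill. Origin: below the middle of its length.
- wash_bottle: White wash bottle with a bent spout, 72 mm across, 208 mm high, behind the gap between rack and mill. Origin: centre of its underside.
- slide_box: Flat wooden slide box, 100 x 80 x 35 mm, lying on the bench nearer the robot than the rack. Origin: centre of its underside.
There are look-alikes about, which are no part of the job. What is shaped like the mill_lid but green or turquoise is not meant.

How it is judged:
By the outcome, as a careful person would: the job done as asked, in the order asked, and still so for the second after the job is handed in, with the robot touching nothing.
It also fails if it takes over 53 s, if anything falls off the work surface, if the arm or the gripper's body presses on something with over 40 N, if the wrist force passes 120 N, or if a joint passes its speed limit or range.

### The arm

A 6-joint arm with a two-finger parallel gripper is mounted at the origin on the work surface. World frame = base frame: x ahead of the robot, y to its left, z up, the work surface at z = 0. Lengths are in mm, angles in rad, forces in N, time in s.
With the tool pointing down it reaches from about 275 to 825 mm from the base axis. Payload 4.9 kg.
Tool frame: the origin (TCP) lies on the centre line of the jaws, within the pads' length; the fingertips stand bot.tip_reach ahead of it and the grasp point (between the pads) lies 5 mm behind it (bot.tip_reach is the distance from the TCP to the fingertips, in mm); z points along the fingers, y is the line along which they close (so a half turn about z gives the same grasp; the last joint's range is limited). The gripper opens to 85 mm and grips with 20 to 120 N. Pads are 22 mm wide; open, the fingers measure 114 mm over their backs; the gripper's body (76 mm by 85 mm) begins 54 mm behind the grasp point. The pads swing forward as they close: fully open they stand 13 mm farther back than shut.
Start: joints at [-1.245, 0.326, -0.193, 1.052, 0, 1.437], TCP at [244.087, -492.89, 245.281] pointing down, gripper open.
Joint ranges: [-2.65, 2.65], [-0.97, 1.79], [-1.3, 1.35], [-1.93, 2.1], [-1.47, 1.37], [-3.14, 3.14]. Speed limits (rad/s): [2.57, 2.57, 3.14, 3.14, 3.14, 3.14].

### API

Orientations are given as a unit quaternion [w, x, y, z].
In Python, from workcell import readout, read_camera, get_calibration, bot gives the robot as it stands.
- The arm moves only by the tool jog_arm, never from a script. Its argument "moves" is a list that holds one entry, the list of rows, each a list of 7 numbers: the shift along the tool's x, y, z in cm, then the turn, a rotation vector about the tool's x, y, z in degrees, then the gripper command: -1 is fully open, 1 is shut, values between are in proportion. A call has 1 to 20 rows; each row is the pose to reach, as a shift and turn from the pose commanded when the call began, along the tool's axes at that moment; what a row does not reach only later rows make up. A row lasts 1/12 s, in which the tool goes at most 41.7 mm and 7.16 degrees, less where a joint would pass 70% of its speed; a pose out of reach is approached as far as the arm can. A call with a gripper value outside its range is refused whole. The fingers move at their own pace and stop on an object; "force" is the grip in N (left out, the last holds). Time passes only in rows, so rows that repeat a pose let the fingers close. It gives the time, the measured TCP pose, the force, the opening and the grip force at its end, in the units of the state.
- readout.read_state(): the state, without advancing time (a new reading comes with each control period).
- read_camera(name): name is "scene" or "top" or "wrist"; returns the picture (400x640x3 uint8, red, green, blue); there is no depth.
- get_calibration(name): a dict with "fx", "fy", "cx", "cy" (pixels), "world_from_camera" (4x4, takes a point from camera to world coordinates); the wrist camera has in their place "hand_eye" (4x4, takes a point from camera to tool coordinates, whose origin is the TCP and whose axes are the flange's). Camera axes: x right, y down, z forward; pixel columns grow to the right and rows downward; lengths in mm; the calibration is good to about 2 mm. A picture is of the moment at which its call begins: read the wrist's pose just before it. get_calibration takes no time and is no camera call.
- bot.job_done(): hands the job in; it is judged then, once.
The state is a dict: "t": time; "qpos": joint angles; "dq": joint speeds; "effort": joint torques, N m; "eef_pos": TCP position; "tool_rot": TCP orientation; "contact_force": force on the tool from outside, world axes, zero at the start; "torque": the same for the moment, N m; "opening": opening from 0.0 (shut) to 1.0 (fully open); "grasp_force": force on a finger pad.
Only numpy, scipy, OpenCV 4.12 (cv2) and the standard library are available. Lean on these libraries where they do the work, as an engineer would, in place of code of your own. Each camera call takes 0.05 s, during which the arm holds its last target. There are 200 camera calls.

## Working session

There is one attempt and no reset: what is moved stays moved. The work goes in short steps, Python scripts to look and compute and a tool call to move; the robot and the scene stay as the last step left them, time stands still between calls to the robot, and variables do not carry over. Pictures are saved under pics/ and viewed, at most 10 in all, crops included, and the job is handed in when it is done.

Besides the shell and the picture viewer there is one more tool, called after "Emit:" by a JSON object that holds its "op" and its "data". jog_arm: Moves the arm, as the interface text tells. Its arguments: {"type":"object","properties":{"moves":{"type":"array"},"force":{"type":"number"}},"required":["moves"]}

```bash
ls; mkdir -p pics
python3 - <<'E'
from workcell import readout, read_camera, get_calibration, bot
import cv2,numpy as np
print(readout.read_state(), bot.tip_reach)
for n in("scene","top","wrist"):
    im=read_camera(n); cv2.imwrite(f"pics/{n}0.png",im[:,:,::-1]); np.save(f"{n}0.npy",im)
    print(n,{k:np.round(v,3).tolist() for k,v in get_calibration(n).items()})
E
```

```text
pics
{'t': 0.0, 'qpos': array([-1.24520504e+00,  3.26958447e-01, -1.93591062e-01,  1.05198571e+00,
       -1.73814399e-05,  1.43662194e+00]), 'dq': array([-7.71683050e-05, -4.06458971e-05,  9.43272005e-04,  9.34719951e-05,
        1.96617486e-03,  1.14076498e-05]), 'effort': array([-2.21161181e-04, -4.43400800e+01,  2.62439096e+01,  1.54901220e-02,
       -6.86517910e-05,  6.33475608e-06]), 'eef_pos': array([ 243.89445111, -492.34426311,  244.4911509 ]), 'tool_rot': array([-8.64636579e-04,  9.73692729e-01,  2.27863368e-01, -9.17373037e-05]), 'contact_force': array([-0.16845803,  0.38674892, -0.20214925]), 'torque': array([ 0.0126871 ,  0.01218534, -0.05659598]), 'grasp_force': 0.0, 'opening': 1.0024665153542236} 14.0
scene {'fx': 372.223, 'fy': 372.223, 'cx': 322.236, 'cy': 193.871, 'world_from_camera': [[0.295, 0.514, -0.806, 1342.967], [0.956, -0.159, 0.249, -196.319], [-0.0, -0.843, -0.538, 731.726], [0.0, 0.0, 0.0, 1.0]]}
top {'fx': 362.905, 'fy': 362.905, 'cx': 320.116, 'cy': 196.469, 'world_from_camera': [[0.023, -0.998, 0.06, 437.96], [-1.0, -0.022, 0.022, 49.013], [-0.021, -0.061, -0.998, 1161.865], [0.0, 0.0, 0.0, 1.0]]}
wrist {'fx': 350.803, 'fy': 350.803, 'cx': 319.845, 'cy': 199.33, 'hand_eye': [[-0.001, -0.959, -0.283, 71.132], [1.0, -0.001, -0.001, 0.286], [0.001, -0.283, 0.959, -128.509], [0.0, 0.0, 0.0, 1.0]]}
```

View pics/scene0.png

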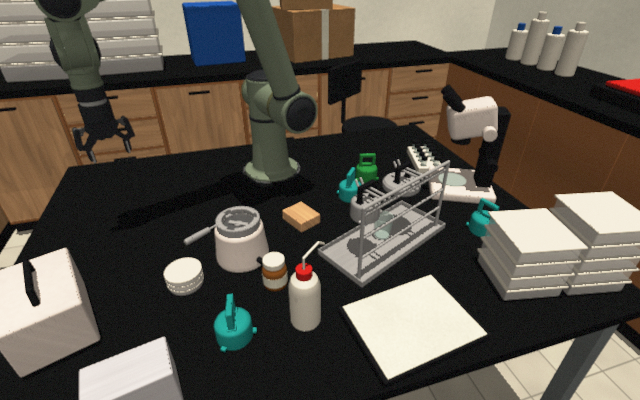

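View pics/top0.png

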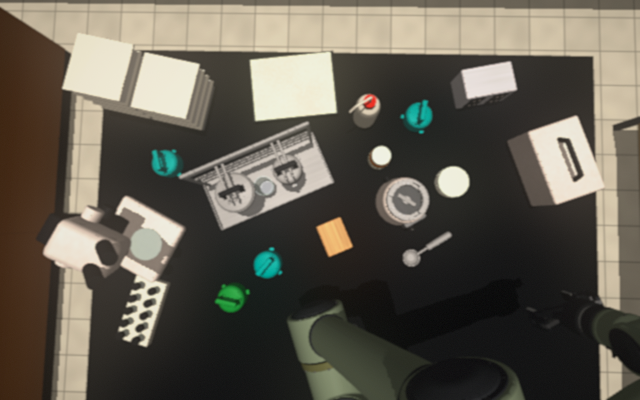

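```bash
cat > h.py <<'E'
import numpy as np, cv2
from workcell import readout, read_camera, get_calibration, bot
from scipy.spatial.transform import Rotation as R
def tool():
    s=readout.read_state(); q=s["tool_rot"]; T=np.eye(4)
    T[:3,:3]=R.from_quat([q[1],q[2],q[3],q[0]]).as_matrix(); T[:3,3]=s["eef_pos"]; return T
def cam(n,T=None):
    c=get_calibration(n); return c,(T@c["hand_eye"] if n=="wrist" else c["world_from_camera"])
def ray(n,u,v,z,T=None):
    c,M=cam(n,T); d=M[:3,:3]@[(u-c["cx"])/c["fx"],(v-c["cy"])/c["fy"],1.]
    return M[:3,3]+d*(z-M[2,3])/d[2]
def proj(n,p,T=None):
    c,M=cam(n,T); q=np.linalg.inv(M)@np.r_[p,1]; return np.array([c["fx"]*q[0]/q[2]+c["cx"],c["fy"]*q[1]/q[2]+c["cy"]])
E
python3 - <<'E'
import cv2
a=cv2.imread("pics/top0.png")[110:235,175:440]
cv2.imwrite("pics/topcrop.png",cv2.resize(a,None,fx=3,fy=3,interpolation=cv2.INTER_CUBIC))
E
```

```text
(no output)
```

View pics/topcrop.png

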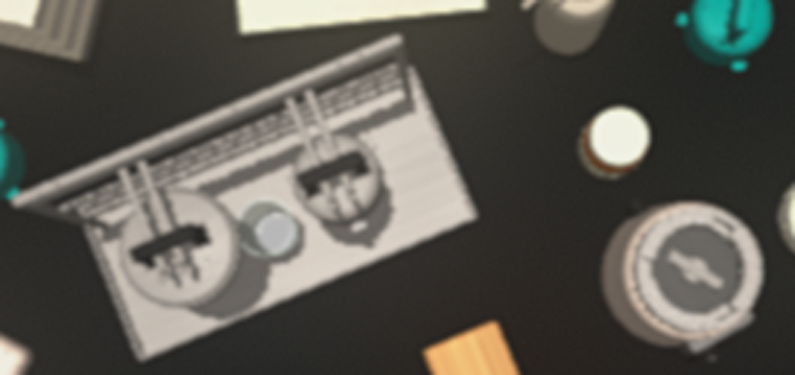

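Run:
```python
from h import *
p=lambda a,b:(175+a/3,110+b/3)
L=ray("top",*p(333,175),227); P=ray("top",*p(170,244),227); M=ray("top",*p(700,268),134); S=ray("top",*p(722,333),60)
print(L,P,np.linalg.norm(L-P),M,np.linalg.norm(ray("top",*p(635,268),134)-ray("top",*p(764,268),134)))
d=P-L; print("rack yaw",np.degrees(np.arctan2(-d[0],d[1])), "panel dir",np.degrees(np.arctan2(*(S-M)[[1,0]])))
for q in [(17,202),(400,40)]: print(ray("top",*p(*q),237))
for q in [(145,360),(475,215)]: print(ray("top",*p(*q),18))
T=tool();print(T)
```

```text
[565.88823684 160.01787051 227.        ] [502.91793526 299.64775091 227.        ] 153.17232902871274 [ 497.5953737  -177.47116032  134.        ] 120.79390233902485
rack yaw 24.274428640397364 panel dir -147.34334402554578
[535.59323578 430.73163643 237.        ]
[682.85487797 104.32241925 237.        ]
[394.49191277 377.46321306  18.        ]
[555.08639769  33.54709339  18.        ]
[[ 8.96149110e-01  4.43752825e-01 -4.51647226e-04  2.43947300e+02]
 [ 4.43753029e-01 -8.96148247e-01  1.25218397e-03 -4.92467127e+02]
 [ 1.50917302e-04 -1.32256337e-03 -9.99999114e-01  2.44688461e+02]
 [ 0.00000000e+00  0.00000000e+00  0.00000000e+00  1.00000000e+00]]
```

Emit:
{"op": "jog_arm", "data": {"moves": [[[36.6,-17.0,-2.5,0,0,-60,-1],[36.6,-17.0,-2.5,0,0,-60,-1],[36.6,-17.0,-2.5,0,0,-60,-1],[36.6,-17.0,-2.5,0,0,-90,-1],[36.6,-17.0,-2.5,0,0,-90,-1],[36.6,-17.0,-2.5,0,0,-90,-1],[36.6,-17.0,-2.5,0,0,-90,-1],[36.6,-17.0,-2.5,0,0,-90,-1],[36.6,-17.0,-2.5,0,0,-90,-1],[36.6,-17.0,-2.5,0,0,-90,-1],[36.6,-17.0,-2.5,0,0,-90,-1],[36.6,-17.0,-2.5,0,0,-90,-1],[36.6,-17.0,-2.5,0,0,-90,-1],[36.6,-17.0,-2.5,0,0,-90,-1],[36.6,-17.0,-2.5,0,0,-90,-1],[36.6,-17.0,-2.5,0,0,-90,-1],[36.6,-17.0,-2.5,0,0,-90,-1]]]}}

```text
t: 1.57
eef_pos: [496.5, -178.3, 270.2]
tool_rot: [-0.0, 0.528, 0.849, -0.0]
contact_force: [-0.6, -0.5, 0.0]
opening: 1.004
grasp_force: 0.0
```

Run:
```python
from h import *
T=tool(); im=read_camera("wrist"); np.savez("w1.npz",T=T,im=im); cv2.imwrite("pics/w1.png",im[:,:,::-1])
print(T, readout.read_state()["dq"].round(3), proj("wrist",np.array([497,-177,134]),T))
```

```text
[[-4.42428364e-01  8.96803840e-01 -1.22479292e-04  4.96503851e+02]
 [ 8.96803841e-01  4.42428374e-01  7.19181121e-05 -1.78302787e+02]
 [ 1.18684753e-04 -7.80212872e-05 -9.99999990e-01  2.70216565e+02]
 [ 0.00000000e+00  0.00000000e+00  0.00000000e+00  1.00000000e+00]] [ 0.001  0.001  0.001 -0.001  0.    -0.005] [322.29406863 190.47906946]
```

View pics/w1.png

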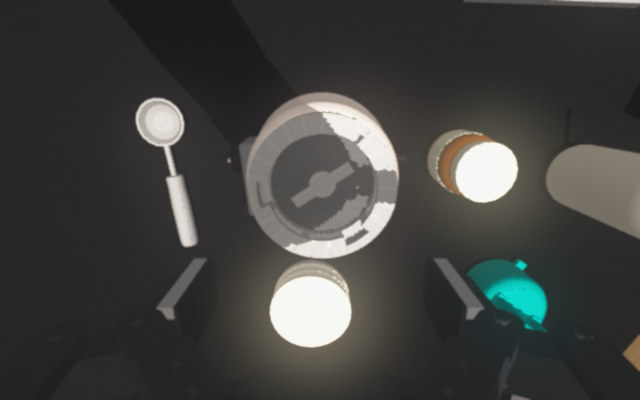

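Run:
```python
import numpy as np, cv2
im=np.load("w1.npz")["im"][85:270,230:415,::-1]
g=cv2.createCLAHE(4,(4,4)).apply(cv2.cvtColor(im,cv2.COLOR_BGR2GRAY))
cv2.imwrite("pics/w1c.png",cv2.resize(g,None,fx=3.2,fy=3.2,interpolation=cv2.INTER_CUBIC))
```

```text
(no output)
```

View pics/w1c.png

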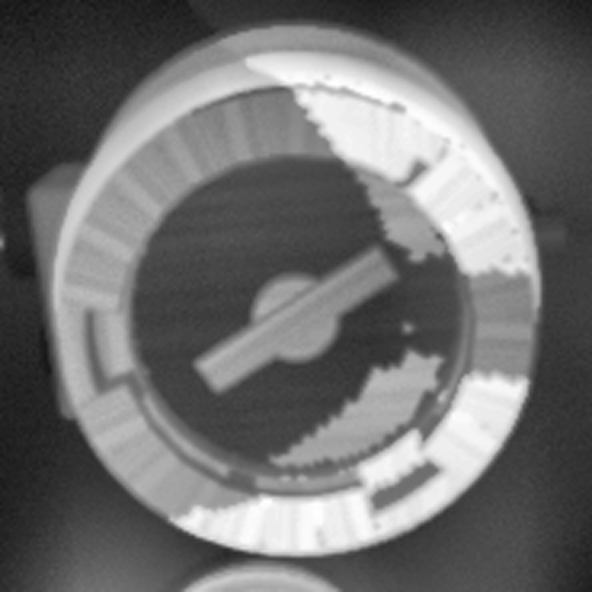

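Run:
```python
from h import *
from scipy.optimize import least_squares
d=np.load("w1.npz"); T=d["T"]; g=cv2.GaussianBlur(cv2.cvtColor(d["im"],cv2.COLOR_RGB2GRAY),(3,3),0).astype(np.float32)
def smp(P):
    uv=np.array([proj("wrist",p,T) for p in P],np.float32); return cv2.remap(g,uv[:,0:1],uv[:,1:2],cv2.INTER_LINEAR).ravel()
c=ray("wrist",323.75,183.4,134,T); print("c0",c)
for rad,lo,hi in((58.5,53,65),(43,38,47)):
  cc=c.copy()
  for it in range(2):
    pts=[]
    for a in np.radians(np.arange(0,360,4)):
        r=np.arange(lo,hi,.4); s=smp([cc+[x*np.cos(a),x*np.sin(a),0] for x in r]); gr=np.gradient(s)*(-1 if rad>50 else 1); i=gr.argmax()
        if gr[i]>3: pts.append(cc[:2]+r[i]*np.array([np.cos(a),np.sin(a)]))
    pts=np.array(pts); f=least_squares(lambda p:np.hypot(*(pts-p[:2]).T)-p[2],[*cc[:2],rad],loss="soft_l1",f_scale=.7)
    cc[:2]=f.x[:2]
  print(rad,f.x,len(pts),np.median(abs(f.fun)))
  if rad>50: C=cc
c2=lambda a,b:ray("wrist",230+a/3.2,85+b/3.2,134,T)
for q in[(108,308),(115,383),(110,345),(364,490),(435,458),(400,474),(410,180)]:
    v=c2(*q)-C; print(q,np.degrees(np.arctan2(v[1],v[0])).round(1),np.hypot(*v[:2]).round(1))
v=c2(55,300)-C;print("panel",np.degrees(np.arctan2(v[1],v[0])))
```

```text
c0 [ 495.49396289 -171.40400869  134.        ]Traceback (most recent call last):
  File "<stdin>", line 12, in <module>
  File "<stdin>", line 5, in smp
  File "h.py", line 13, in proj
    c,M=cam(n,T); q=np.linalg.inv(M)@np.r_[p,1]; return np.array([c["fx"]*q[0]/q[2]+c["cx"],c["fy"]*q[1]/q[2]+c["cy"]])
        ~~~^^^^^
  File "h.py", line 8, in cam
    c=get_calibration(n); return c,(T@c["hand_eye"] if n=="wrist" else c["world_from_camera"])
ValueError: time passes only in moves, steps and waits
```

```bash
python3 - <<'E'
s=open("h.py").read().replace("def cam(","import functools\ncal=functools.lru_cache(get_calibration)\ndef cam(").replace("c=get_calibration(n);","c=cal(n);")
open("h.py","w").write(s)
E
cat > mill.py <<'E'
from h import *
from scipy.optimize import least_squares
d=np.load("w1.npz"); T=d["T"]; g=cv2.GaussianBlur(cv2.cvtColor(d["im"],cv2.COLOR_RGB2GRAY),(3,3),0).astype(np.float32)
def smp(P):
    uv=np.array([proj("wrist",p,T) for p in P],np.float32); return cv2.remap(g,uv[:,0:1],uv[:,1:2],cv2.INTER_LINEAR).ravel()
c=ray("wrist",323.75,183.4,134,T); print("c0",c)
for rad,lo,hi in((58.5,53,65),(43,38,47)):
  cc=c.copy()
  for it in range(2):
    pts=[]
    for a in np.radians(np.arange(0,360,4)):
        r=np.arange(lo,hi,.4); s=smp([cc+[x*np.cos(a),x*np.sin(a),0] for x in r]); gr=np.gradient(s)*(-1 if rad>50 else 1); i=gr.argmax()
        if gr[i]>3: pts.append(cc[:2]+r[i]*np.array([np.cos(a),np.sin(a)]))
    pts=np.array(pts); f=least_squares(lambda p:np.hypot(*(pts-p[:2]).T)-p[2],[*cc[:2],rad],loss="soft_l1",f_scale=.7)
    cc[:2]=f.x[:2]
  print(rad,f.x,len(pts),np.median(abs(f.fun)))
  if rad>50: C=cc
c2=lambda a,b:ray("wrist",230+a/3.2,85+b/3.2,134,T)
for q in[(108,308),(115,383),(110,345),(364,490),(435,458),(400,474),(410,180)]:
    v=c2(*q)-C; print(q,np.degrees(np.arctan2(v[1],v[0])).round(1),np.hypot(*v[:2]).round(1))
v=c2(55,300)-C;print("panel",np.degrees(np.arctan2(v[1],v[0])))
E
python3 mill.py
```

```text
c0 [ 495.49396289 -171.40400869  134.        ]
58.5 [ 494.57937236 -172.95239348   61.38380738] 89 0.8847968301078808
43 [ 496.22500034 -174.20250169   41.41764057] 89 1.2642759950821798
(108, 308) -157.2 45.1
(115, 383) -133.5 47.0
(110, 345) -145.5 45.4
(364, 490) -42.0 48.2
(435, 458) -19.2 50.7
(400, 474) -30.1 48.6
(410, 180) 77.1 43.1
panel -158.4437753121172
```

```bash
cat > mill2.py <<'E'
import sys
from h import *
from scipy.optimize import least_squares
def center(fn,C,slots=33):
    d=np.load(fn); T=d["T"]; g=cv2.GaussianBlur(cv2.cvtColor(d["im"],cv2.COLOR_RGB2GRAY),(3,3),0).astype(np.float32)
    cd=(T@cal("wrist")["hand_eye"])[:2,3]-C; ca=np.degrees(np.arctan2(cd[1],cd[0])); C=np.r_[C,134.]
    def smp(P):
        uv=np.array([proj("wrist",p,T) for p in P],np.float32); return cv2.remap(g,uv[:,0:1],uv[:,1:2],cv2.INTER_LINEAR).ravel()
    for w in(6,4,3):
        pts,rs=[],[]
        for rad,sg,aa in((58.5,-1,np.arange(ca+80,ca+281,4)),(43,1,np.arange(ca-75,ca+76,4))):
            for a in aa:
                if rad==43 and abs((a-slots+60)%120-60)<17: continue
                e=np.array([np.cos(np.radians(a)),np.sin(np.radians(a)),0]); r=np.arange(rad-w,rad+w,.4)
                gr=np.gradient(smp([C+x*e for x in r]))*sg; i=gr.argmax()
                if gr[i]>4 and 0<i<len(r)-1: pts.append((C+r[i]*e)[:2]); rs.append(rad)
        P=np.array(pts); rs=np.array(rs)
        f=least_squares(lambda p:np.hypot(*(P-p).T)-rs,C[:2],loss="soft_l1",f_scale=.5); C[:2]=f.x
        o=rs>50; e=np.hypot(*(P-f.x).T)-rs
        print(f.x.round(2),o.sum(),(~o).sum(),"outer med",np.median(e[o]).round(2),"inner",np.median(e[~o]).round(2),"mad",np.median(abs(e)).round(2))
    return C
if __name__=="__main__": center("w1.npz",np.array([496,-175.]),slots=93)
E
python3 mill2.py
```

```text
[ 496.56 -176.45] 51 30 outer med 0.11 inner 0.02 mad 0.23
[ 496.56 -176.49] 51 30 outer med 0.02 inner 0.02 mad 0.36
[ 496.63 -176.46] 49 30 outer med 0.13 inner -0.14 mad 0.23
```

Run:
```python
from h import *
T=np.load("w1.npz")["T"]; C=np.array([496.6,-176.5,134])
c2=lambda a,b:ray("wrist",230+a/3.2,85+b/3.2,134,T)
for q in[(108,308),(115,383),(364,490),(435,458),(410,180)]:
    v=c2(*q)-C; print(q,np.degrees(np.arctan2(v[1],v[0])).round(1),np.hypot(*v[:2]).round(1))
# tool now -> above lid TCP (566,159,340), yaw 204.3
d=T[:3,:3].T@(np.array([566,159,335])-T[:3,3]); print(d/10, np.degrees(np.arctan2(T[1,0],T[0,0])))
```

```text
(108, 308) -162.3 45.7
(115, 383) -138.4 46.0
(364, 490) -40.3 44.4
(435, 458) -16.0 47.7
(410, 180) 80.6 46.2
[27.17550565 21.15516822 -6.47676882] 116.25892346630222
```

Emit:
{"op": "jog_arm", "data": {"moves": [[[27.2,21.2,-6.5,0,0,-88,-1],[27.2,21.2,-6.5,0,0,-88,-1],[27.2,21.2,-6.5,0,0,-88,-1],[27.2,21.2,-6.5,0,0,-88,-1],[27.2,21.2,-6.5,0,0,-88,-1],[27.2,21.2,-6.5,0,0,-88,-1],[27.2,21.2,-6.5,0,0,-88,-1],[27.2,21.2,-6.5,0,0,-88,-1],[27.2,21.2,-6.5,0,0,-88,-1],[27.2,21.2,-6.5,0,0,-88,-1],[27.2,21.2,-6.5,0,0,-88,-1],[27.2,21.2,-6.5,0,0,-88,-1],[27.2,21.2,-6.5,0,0,-88,-1],[27.2,21.2,-6.5,0,0,-88,-1],[27.2,21.2,-6.5,0,0,-88,-1],[27.2,21.2,-6.5,0,0,-88,-1],[27.2,21.2,-6.5,0,0,-88,-1]]]}}

```text
t: 3.03
eef_pos: [565.9, 159.5, 335.3]
tool_rot: [-0.0, -0.21, 0.978, 0.0]
contact_force: [-0.5, -0.7, 0.4]
opening: 1.001
grasp_force: 0.0
```

Run:
```python
from h import *
T=tool(); im=read_camera("wrist"); np.savez("w2.npz",T=T,im=im); cv2.imwrite("pics/w2.png",im[:,:,::-1])
print(T.round(3), readout.read_state()["qpos"].round(3), proj("wrist",np.array([566,160,227]),T))
```

```text
[[-9.12000e-01 -4.11000e-01 -0.00000e+00  5.65941e+02]
 [-4.11000e-01  9.12000e-01  0.00000e+00  1.59523e+02]
 [ 0.00000e+00  0.00000e+00 -1.00000e+00  3.35286e+02]
 [ 0.00000e+00  0.00000e+00  0.00000e+00  1.00000e+00]] [ 0.149  0.36   0.085  1.296  0.    -0.275] [320.79590668 203.60077677]
```

View pics/w2.png

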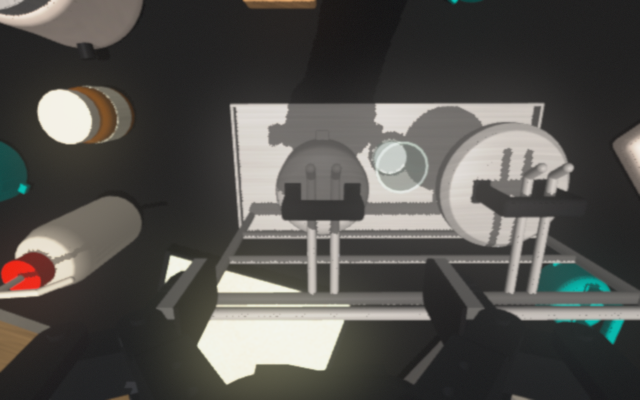

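Run:
```python
from h import *
d=np.load("w2.npz"); T=d["T"]; g=cv2.cvtColor(d["im"],cv2.COLOR_RGB2GRAY)
m=(g<40).astype(np.uint8); sub=m[175:230,270:375]
for v in range(180,226,3): 
    x=np.where(m[v,275:372])[0]; print(v,(x.min()+275,x.max()+275,len(x)) if len(x) else None, g[v,[290,300,312,323,334,345,355]])
```

```text
180 None [114 115 108 115 108 114 114]
183 None [ 74  85 111 116 110  80  75]
186 None [ 58  73 112 115 111  58  58]
189 None [ 57  72 112 114 112  59  58]
192 None [ 58  70 112 114 111  58  56]
195 None [ 59  70 112 113 111  57  58]
198 None [ 58  68 109 111 109  57  57]
201 None [57 57 55 56 56 55 56]
204 None [58 56 56 54 53 55 57]
207 None [58 56 55 54 55 56 58]
210 None [58 57 55 55 55 56 58]
213 None [58 56 55 54 54 55 56]
216 None [57 56 54 53 54 54 56]
219 None [70 71 59 72 58 70 61]
222 None [169 189 112 202 110 187 185]
225 None [210 176 111 198 110 173 206]
```

Run:
```python
from h import *
d=np.load("w2.npz"); T=d["T"]; g=cv2.cvtColor(d["im"],cv2.COLOR_RGB2GRAY).astype(int)
m=g<80; 
for v in(208,212,216,218):
    x=[u for u in range(270,375) if m[v,u]]; print(v,x[0],x[-1],g[v,278:288].tolist(),g[v,358:368].tolist())
def edge(u): # lower edge row at half-level
    col=g[205:228,u]; b,t=55,col[-4:].mean(); i=np.where(col>(b+t)/2)[0][0]; return 205+i-.5
e=[(u,edge(u)) for u in (288,293,300,323,346,355,358)]; print(e)
W=[ray("wrist",u,v,227,T) for u,v in e]; W=np.array(W); f=np.polyfit(W[:,1],W[:,0],1); print("yaw from edge",np.degrees(np.arctan(-f[0])))
for l,r in((283,363.5),):
    A=ray("wrist",l,217,227,T);B=ray("wrist",r,217,227,T); print(A,B,np.linalg.norm(A-B))
    E=ray("wrist",(l+r)/2,np.median([q[1] for q in e]),227,T); y=np.radians(24.2); ex=np.array([np.cos(y),np.sin(y),0])
    c=E-7*ex; print("handle centre",c, "tool",T[:3,:3].T@(c-T[:3,3]))
# front bottom edge of bar z=215 at v~199.7
    F=ray("wrist",(l+r)/2,199.7,215,T)+7*ex; print("from front edge",F)
```

```text
208 282 363 [113, 110, 102, 82, 64, 59, 59, 58, 59, 57] [58, 59, 58, 58, 58, 64, 83, 103, 112, 114]
212 282 363 [116, 115, 110, 88, 65, 58, 57, 59, 58, 58] [57, 58, 57, 57, 58, 64, 87, 105, 112, 114]
216 283 362 [211, 208, 199, 156, 96, 62, 57, 57, 57, 57] [57, 57, 56, 58, 62, 104, 166, 199, 209, 210]
218 284 361 [213, 213, 208, 186, 140, 94, 67, 61, 59, 59] [56, 57, 58, 64, 97, 150, 189, 206, 208, 208]
[(288, np.float64(220.5)), (293, np.float64(220.5)), (300, np.float64(219.5)), (323, np.float64(219.5)), (346, np.float64(219.5)), (355, np.float64(220.5)), (358, np.float64(220.5))]
yaw from edge 24.186939861545493
[586.20174576 139.49023185 227.        ] [562.6218962  191.94282221 227.        ] 57.508986607100276
handle centre [570.4453981 163.9406383 227.       ] tool [ -5.92447801   2.17386823 108.28630224]
from front edge [572.2452973  164.83943212 215.        ]
```

Emit:
{"op": "jog_arm", "data": {"moves": [[[-0.7,0.2,0,0,0,0,-1],[-0.7,0.2,4,0,0,0,-1],[-0.7,0.2,8,0,0,0,-1],[-0.7,0.2,11,0,0,0,-1],[-0.7,0.2,13.7,0,0,0,-1],[-0.7,0.2,13.7,0,0,0,-1],[-0.7,0.2,13.7,0,0,0,-1]]], "force": 50}}

```text
t: 3.67
eef_pos: [570.8, 164.4, 197.3]
tool_rot: [-0.002, -0.211, 0.978, 0.0]
contact_force: [0.8, -0.4, 1.1]
opening: 1.005
grasp_force: 0.0
```

Run:
```python
from h import *
T=tool(); im=read_camera("wrist"); np.savez("w3.npz",T=T,im=im); cv2.imwrite("pics/w3.png",im[:,:,::-1])
```

```text
(no output)
```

View pics/w3.png

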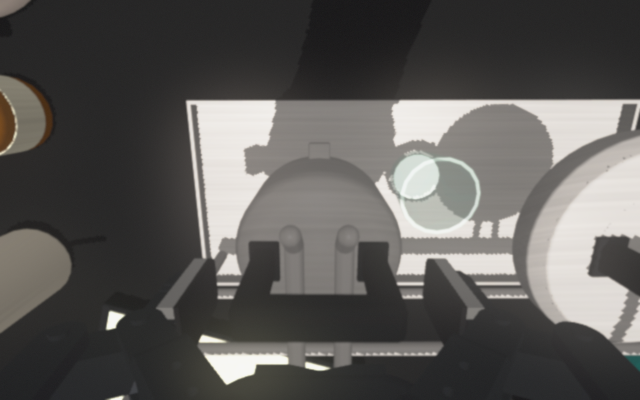

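Run:
```python
from h import *
d=np.load("w3.npz"); T=d["T"]; g=cv2.cvtColor(d["im"],cv2.COLOR_RGB2GRAY).astype(int)
for x in(0,7): print(x,[proj("wrist",(T@[x,y,T[2,3]-215,1])[:3],T).round(1) for y in(-20,0,20)])
print(g[285:305,320], g[300,225:240],g[300,400:415])
print([proj("wrist",(T@[7,y,T[2,3]-215,1])[:3],T).round(1) for y in(-30,30)])
```

```text
0 [array([265.5, 305.6]), array([320.8, 305.6]), array([376.1, 305.5])]
7 [array([264.6, 288.5]), array([320.8, 288.4]), array([376.9, 288.3])]
[124 123 122 122 122 123 125 121 107  81  54  44  44  45  43  44  44  44
  44  44] [59 60 59 60 60 59 59 54 52 50 51 51 50 50 50] [48 50 48 50 54 56 57 56 57 56 57 57 57 57 56]
[array([236.5, 288.5]), array([405. , 288.3])]
```

Emit:
{"op": "jog_arm", "data": {"moves": [[[-0.2,0,0,0,0,0,-0.3],[-0.2,0,0,0,0,0,0],[-0.2,0,0,0,0,0,0.1],[-0.2,0,0,0,0,0,0.3],[-0.2,0,0,0,0,0,1],[-0.2,0,0,0,0,0,1],[-0.2,0,0,0,0,0,1],[-0.2,0,0,0,0,0,1],[-0.2,0,0,0,0,0,1],[-0.2,0,0,0,0,0,1]]], "force": 50}}

```text
t: 4.55
eef_pos: [575.1, 165.6, 200.8]
tool_rot: [0.003, -0.211, 0.978, -0.0]
contact_force: [1.4, 0.3, 6.5]
opening: 0.691
grasp_force: 52.8
```

Emit:
{"op": "jog_arm", "data": {"moves": [[[0,0,-0.5,0,0,0,1],[0,0,-1.0,0,0,0,1],[0,0,-1.5,0,0,0,1],[0,0,-2,0,0,0,1],[0,0,-2.5,0,0,0,1],[0,0,-2.5,0,0,0,1],[0,0,-2.5,0,0,0,1]]]}}

```text
t: 5.13
eef_pos: [573.5, 165.3, 223.6]
tool_rot: [0.0, -0.211, 0.978, -0.0]
contact_force: [-0.1, -0.4, -3.4]
opening: 0.693
grasp_force: 54.5
```

Run:
```python
from h import *
s=readout.read_state(); print(s["eef_pos"],s["tool_rot"],s["contact_force"],s["torque"],s["qpos"].round(3),s["opening"])
T=tool(); im=read_camera("wrist"); np.savez("w4.npz",T=T,im=im); cv2.imwrite("pics/w4.png",im[:,:,::-1])
```

```text
[573.48842886 165.25019556 223.59314211] [ 2.83117493e-04 -2.10851890e-01  9.77517979e-01 -2.69623441e-05] [-0.10869722 -0.36912603 -3.38840516] [-0.00134364 -0.00966129  0.00640498] [ 0.157  0.427 -0.099  1.044 -0.    -0.268] 0.6928877002445407
```

View pics/w4.png

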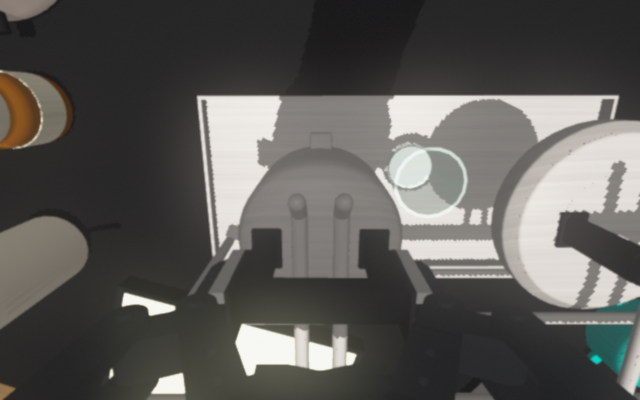

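Run:
```python
from h import *
d=np.load("w4.npz"); T=d["T"]; g=cv2.cvtColor(d["im"],cv2.COLOR_RGB2GRAY).astype(int)
print(g[268:290,322],g[225:238,[258,266,372,380]].T)
for x in(4,6,7,8): print(x,[proj("wrist",(T@[x,y,T[2,3]-237.8,1])[:3],T).round(1) for y in(-30,0,30)])
# leg foot front edges: z=56 -> world 199.8 ; skirt front lug (lug at 180deg: x=-49 => tool x +49 , z 13 above rim)
for x in(41,45.5,49): print("lug",x,proj("wrist",(T@[x,0,T[2,3]-156.8,1])[:3],T).round(1))
print(g[125:155,320])
for x in(7,): print("foot",proj("wrist",(T@[x,25,T[2,3]-199.8,1])[:3],T).round(1))
```

```text
[122 122 123 124 123 122 121 120 113  94  62  48  48  48  49  48  49  50
  49  50  51  52] [[128 126 116  90  66  59  59  59  58  58  58  56  55]
 [128 126 116  89  65  60  57  58  58  57  56  55  54]
 [127 127 125 113  81  60  58  57  57  57  57  56  56]
 [127 127 125 114  83  63  60  60  60  60  58  59  58]]
4 [array([239.2, 290.7]), array([320.7, 290.6]), array([402.3, 290.5])]
6 [array([238.8, 285.9]), array([320.7, 285.8]), array([402.6, 285.7])]
7 [array([238.7, 283.5]), array([320.7, 283.4]), array([402.8, 283.3])]
8 [array([238.5, 281. ]), array([320.7, 280.9]), array([403. , 280.8])]
lug 41 [320.3 155. ]
lug 45.5 [320.3 146.9]
lug 49 [320.3 140.6]
[128 128 128 130 130 129 124 115 114 123 127 128 128 129 128 128 129 128
 128 129 130 128 123 113 105 105 104 104 104 104]
foot [373.7 241.8]
```

Emit:
{"op": "jog_arm", "data": {"moves": [[[1,0,0,0,0,0,1],[2.5,0,0,0,0,0,1],[4,0,0,0,0,0,1],[5.5,0,0,0,0,0,1],[7,0,0,0,0,0,1],[8,0,0,0,0,0,1],[8,0,-2,0,0,0,1],[8,0,-4,0,0,0,1],[8,0,-4,0,0,0,1]]]}}

```text
t: 5.93
eef_pos: [502.1, 132.4, 266.5]
tool_rot: [0.003, -0.211, 0.978, -0.0]
contact_force: [0.9, 0.7, -2.2]
opening: 0.698
grasp_force: 55.6
```

```bash
cat > feat.py <<'E'
from h import *
import sys
def feat(fn,zo,bars=(270,300),foot=(222,250)):
    d=np.load(fn); T=d["T"]; g=cv2.cvtColor(d["im"],cv2.COLOR_RGB2GRAY).astype(int)
    drop=lambda u,a,b:a+np.argmin(np.gradient(g[a:b,u].astype(float)))
    f={"bar":(7,0,94,np.median([drop(u,*bars) for u in range(312,330)])),
       "footL":(7,-25,56,np.median([drop(u,*foot) for u in range(254,272)])),
       "footR":(7,25,56,np.median([drop(u,*foot) for u in range(368,384)]))}
    print(fn,"lidz-TCP",round(zo,1), "lugcol",g[120:172,320].tolist())
    c=cal("wrist"); H=np.linalg.inv(c["hand_eye"])
    for k,(x,y,z,v) in f.items():
        def pv(x): q=H@[x,y,-(zo+z),1]; return c["fy"]*q[1]/q[2]+c["cy"]
        s=pv(x+1)-pv(x); print(k,"v",v,"pred",round(pv(x),1),"xoff",round((v-pv(x))/s,2))
    for x,z in((49,13),(49,6),(41,46),(41,10)):
        q=H@[x,0,-(zo+z),1]; print("lug",x,z,round(c["fy"]*q[1]/q[2]+c["cy"],1))
if __name__=="__main__":
    feat("w3.npz",121-np.load("w3.npz")["T"][2,3],(280,305),(232,262))
    feat("w4.npz",-79.8)
    T=tool(); im=read_camera("wrist"); np.savez("w5.npz",T=T,im=im); print(T[:3,3])
    feat("w5.npz",-79.8)
    im=read_camera("scene"); cv2.imwrite("pics/s5.png",cv2.resize(im[130:290,270:470,::-1],None,fx=4,fy=3.75,interpolation=cv2.INTER_CUBIC))
E
python3 feat.py
```

```text
w3.npz lidz-TCP -76.3 lugcol [128, 131, 132, 133, 132, 131, 130, 130, 130, 130, 130, 130, 129, 129, 130, 131, 131, 131, 130, 128, 128, 124, 116, 116, 124, 128, 129, 130, 130, 131, 129, 129, 129, 130, 131, 131, 131, 126, 115, 107, 106, 106, 105, 105, 106, 106, 106, 105, 106, 106, 107, 109]
bar v 294.0 pred 288.4 xoff -2.25
footL v 241.0 pred 245.0 xoff 1.97
footR v 241.0 pred 244.8 xoff 1.9
lug 49 13 141.4
lug 49 6 139.8
lug 41 46 167.8
lug 41 10 155.1
w4.npz lidz-TCP -79.8 lugcol [128, 128, 129, 129, 129, 128, 128, 128, 130, 130, 129, 124, 115, 114, 123, 127, 128, 128, 129, 128, 128, 129, 128, 128, 129, 130, 128, 123, 113, 105, 105, 104, 104, 104, 104, 105, 105, 105, 106, 108, 111, 113, 114, 115, 119, 121, 123, 124, 125, 128, 128, 128]
bar v 277.0 pred 283.4 xoff 2.61
footL v 228.0 pred 241.9 xoff 7.06
footR v 229.0 pred 241.8 xoff 6.49
lug 49 13 140.6
lug 49 6 139.1
lug 41 46 166.4
lug 41 10 154.1
[502.09880224 132.38500882 266.52769955]
w5.npz lidz-TCP -79.8 lugcol [37, 37, 37, 38, 38, 37, 36, 39, 37, 38, 39, 50, 76, 102, 119, 124, 123, 123, 124, 124, 123, 124, 124, 124, 125, 125, 124, 119, 108, 99, 99, 99, 99, 98, 100, 100, 100, 100, 101, 103, 106, 109, 109, 112, 114, 117, 119, 121, 123, 124, 125, 125]
bar v 277.5 pred 283.4 xoff 2.4
footL v 228.0 pred 241.9 xoff 7.06
footR v 229.0 pred 241.8 xoff 6.49
lug 49 13 140.6
lug 49 6 139.1
lug 41 46 166.4
lug 41 10 154.1
```

View pics/s5.png

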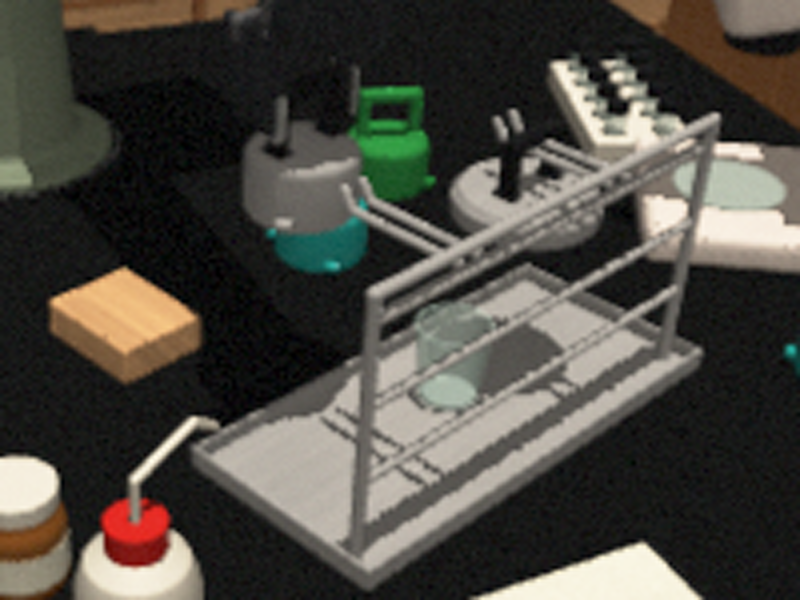

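Emit:
{"op": "jog_arm", "data": {"moves": [[[0,-1,-3,0,0,0,1],[0.5,-3,-6,0,0,-1,1],[1,-6,-8.3,0,0,-2,1],[1.5,-9,-8.3,0,0,-3,1],[2,-12,-8.3,0,0,-4,1],[2.5,-15,-8.3,0,0,-5,1],[3,-18,-8.3,0,0,-6,1],[3.8,-21,-8.3,0,0,-7.2,1],[3.8,-24,-8.3,0,0,-7.2,1],[3.8,-26,-8.3,0,0,-7.2,1],[3.8,-26.8,-8.3,0,0,-7.2,1],[3.8,-26.8,-8.3,0,0,-7.2,1],[3.8,-26.8,-8.3,0,0,-7.2,1],[3.8,-26.8,-8.3,0,0,-7.2,1]]]}}

```text
t: 7.2
eef_pos: [575.7, -126.3, 345.6]
tool_rot: [-0.001, -0.272, 0.962, 0.001]
contact_force: [-0.4, -0.2, -2.4]
opening: 0.694
grasp_force: 56.4
```

Run:
```python
from h import *
T=tool(); im=read_camera("wrist"); np.savez("w6.npz",T=T,im=im); cv2.imwrite("pics/w6.png",im[:,:,::-1])
print(T.round(4)); from mill2 import center
print(proj("wrist",np.array([496.6,-176.5,134]),T))
center("w6.npz",np.array([496.6,-176.5]),slots=92)
```

```text
[[-8.516000e-01 -5.241000e-01 -1.500000e-03  5.756638e+02]
 [-5.241000e-01  8.516000e-01  1.100000e-03 -1.262698e+02]
 [ 7.000000e-04  1.800000e-03 -1.000000e+00  3.455693e+02]
 [ 0.000000e+00  0.000000e+00  0.000000e+00  1.000000e+00]]
[317.96730758  72.15220568]
[ 495.32 -176.93] 50 21 outer med 0.28 inner -0.11 mad 0.5
[ 495.29 -176.9 ] 50 21 outer med 0.39 inner -0.37 mad 0.42
[ 495.37 -176.83] 47 21 outer med 0.25 inner -0.29 mad 0.5
```

View pics/w6.png

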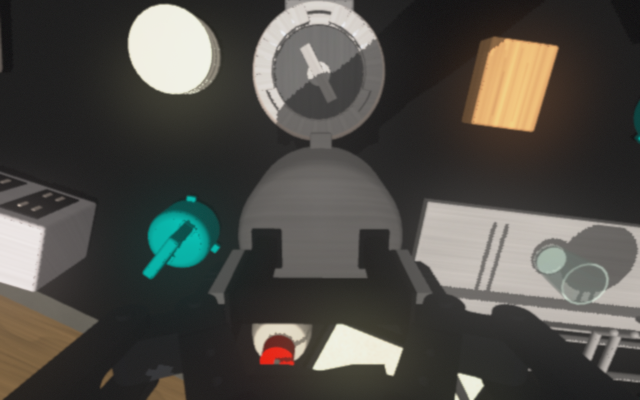

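Emit:
{"op": "jog_arm", "data": {"moves": [[[2,0,0,0,0,0,1],[5,0,1,0,0,0,1],[8,-0.1,3,0,0,0,1],[9.1,-0.1,6,0,0,0,1],[9.1,-0.1,9,0,0,0,1],[9.1,-0.1,11,0,0,0,1],[9.1,-0.1,11.3,0,0,0,1],[9.1,-0.1,11.3,0,0,0,1],[9.1,-0.1,11.3,0,0,0,1],[9.1,-0.1,11.3,0,0,0,1]]]}}

```text
t: 8.08
eef_pos: [500.5, -176.1, 235.2]
tool_rot: [0.001, -0.272, 0.962, -0.001]
contact_force: [0.6, 0.2, -2.4]
opening: 0.695
grasp_force: 56.2
```

Run:
```python
from h import *
T=tool(); s=readout.read_state(); print(T.round(4),s["qpos"].round(3))
t=np.array([498.75,-174.75,T[2,3]]); print("corr tool",T[:3,:3].T@(t-T[:3,3]))
im=read_camera("scene"); cv2.imwrite("pics/s7.png",cv2.resize(im[160:290,160:320,::-1],None,fx=4,fy=4,interpolation=cv2.INTER_CUBIC))
im=read_camera("top"); np.save("top7.npy",im); cv2.imwrite("pics/t7.png",im[:,:,::-1])
```

```text
[[-8.517000e-01 -5.240000e-01  2.900000e-03  5.005116e+02]
 [-5.240000e-01  8.517000e-01 -1.500000e-03 -1.760972e+02]
 [-1.700000e-03 -2.800000e-03 -1.000000e+00  2.351765e+02]
 [ 0.000000e+00  0.000000e+00  0.000000e+00  1.000000e+00]] [-0.477  0.295 -0.263  1.009  0.    -1.029]
corr tool [ 0.79448026  2.07048163 -0.00710793]
```

View pics/s7.png

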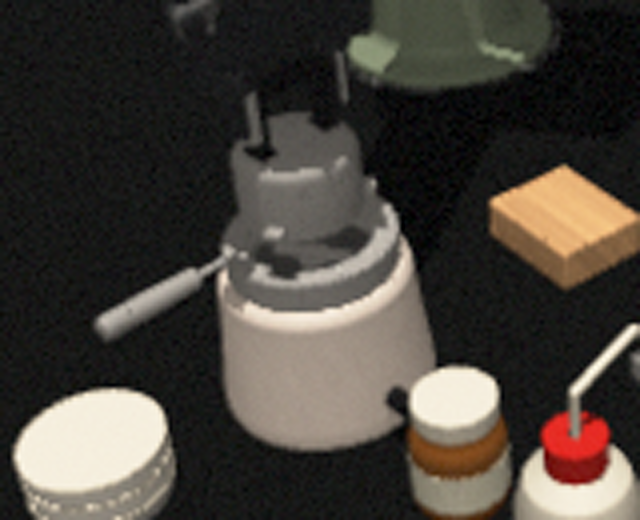

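Emit:
{"op": "jog_arm", "data": {"moves": [[[0.1,0.2,0.8,0,0,0,1],[0.1,0.2,1.4,0,0,0,1],[0.1,0.2,1.6,0,0,0,1],[0.1,0.2,1.6,0,0,0,1],[0.1,0.2,1.6,0,0,0,1],[0.1,0.2,1.6,0,0,0,1]]]}}

```text
t: 8.68
eef_pos: [497.4, -174.9, 217.3]
tool_rot: [0.0, -0.272, 0.962, 0.0]
contact_force: [-0.1, 1.3, -3.0]
opening: 0.692
grasp_force: 56.5
```

Run:
```python
from h import *
T=tool(); print(T.round(4))
t=np.array([498.75,-174.75,T[2,3]]); print("corr tool",T[:3,:3].T@(t-T[:3,3]), readout.read_state()["contact_force"])
```

```text
[[  -0.8523   -0.5231   -0.      497.4017]
 [  -0.5231    0.8523    0.     -174.9246]
 [  -0.        0.       -1.      217.2982]
 [   0.        0.        0.        1.    ]]
corr tool [-1.24042621e+00 -5.56436627e-01 -2.86899303e-06] [-0.12795558  1.31423359 -2.97037075]
```

Emit:
{"op": "jog_arm", "data": {"moves": [[[-0.1,-0.05,0,0,0,0,1],[-0.1,-0.05,0.2,0,0,0,1],[-0.1,-0.05,0.4,0,0,0,1],[-0.1,-0.05,0.6,0,0,0,1],[-0.1,-0.05,0.6,0,0,0,1],[-0.1,-0.05,0.6,0,0,0,1]]]}}

```text
t: 9.18
eef_pos: [498.3, -174.7, 211.1]
tool_rot: [-0.0, -0.272, 0.962, 0.0]
contact_force: [-0.5, -0.2, -2.8]
opening: 0.69
grasp_force: 56.5
```

Emit:
{"op": "jog_arm", "data": {"moves": [[[0,0,0.15,0,0,0,1],[0,0,0.3,0,0,0,1],[0,0,0.45,0,0,0,1],[0,0,0.6,0,0,0,1],[0,0,0.6,0,0,0,1],[0,0,0.6,0,0,0,1]]]}}

```text
t: 9.68
eef_pos: [498.4, -174.7, 205.1]
tool_rot: [-0.0, -0.272, 0.962, 0.0]
contact_force: [-0.2, -0.2, -2.8]
opening: 0.695
grasp_force: 56.5
```

Emit:
{"op": "jog_arm", "data": {"moves": [[[0,0,0.2,0,0,0,1],[0,0,0.4,0,0,0,1],[0,0,0.6,0,0,0,1],[0,0,0.8,0,0,0,1],[0,0,0.95,0,0,0,1],[0,0,0.95,0,0,0,1],[0,0,0.95,0,0,0,1]]]}}

```text
t: 10.27
eef_pos: [498.4, -174.7, 195.7]
tool_rot: [-0.0, -0.272, 0.962, 0.0]
contact_force: [-0.7, -0.7, -3.0]
opening: 0.693
grasp_force: 56.5
```

Free all the way; now down to the seat.

Emit:
{"op": "jog_arm", "data": {"moves": [[[0,0,0.1,0,0,0,1],[0,0,0.15,0,0,0,1],[0,0,0.2,0,0,0,1],[0,0,0.25,0,0,0,1],[0,0,0.25,0,0,0,1]]]}}

```text
t: 10.68
eef_pos: [498.5, -174.8, 193.9]
tool_rot: [0.0, -0.272, 0.962, -0.0]
contact_force: [-2.7, 0.5, 3.2]
opening: 0.695
grasp_force: 57.2
```

Emit:
{"op": "jog_arm", "data": {"moves": [[[0,-0.02,0,0,0,3,1],[0,-0.04,0,0,0,6,1],[0.01,-0.08,0,0,0,12,1],[0.02,-0.12,0,0,0,18,1],[0.035,-0.16,0,0,0,24,1],[0.055,-0.2,0,0,0,30,1],[0.075,-0.235,0,0,0,36,1],[0.075,-0.235,0,0,0,36,1],[0.075,-0.235,0,0,0,36,1]]]}}

```text
t: 11.43
eef_pos: [499.8, -177.6, 193.9]
tool_rot: [0.001, 0.038, 0.999, -0.0]
contact_force: [-0.1, -0.2, 1.6]
opening: 0.693
grasp_force: 56.9
```

Run:
```python
from h import *
s=readout.read_state(); T=tool(); print(s["eef_pos"],s["contact_force"],s["torque"],np.degrees(np.arctan2(T[1,0],T[0,0]))%360,s["qpos"].round(3))
```

```text
[ 499.78796462 -177.59057681  193.8954832 ] [-0.14996923 -0.15365645  1.58617569] [-0.08989536 -0.21637754 -0.1878028 ] 175.67321048201717 [-0.481  0.33  -0.326  0.913 -0.    -0.405]
```

Emit:
{"op": "jog_arm", "data": {"moves": [[[0,-0.01,0,0,0,1.5,1],[0,-0.02,0,0,0,3,1],[0,-0.03,0,0,0,4.5,1],[0,-0.04,0,0,0,6,1],[0,-0.05,0,0,0,7.5,1],[0,-0.06,0,0,0,9,1],[0,-0.06,0,0,0,9,1],[0,-0.06,0,0,0,9,1]]]}}

```text
t: 12.1
eef_pos: [499.4, -177.4, 193.8]
tool_rot: [0.0, 0.114, 0.994, -0.0]
contact_force: [-1.4, 1.7, 6.5]
opening: 0.695
grasp_force: 59.9
```

Run:
```python
from h import *
s=readout.read_state(); T=tool(); print(s["eef_pos"],s["contact_force"],s["torque"],np.degrees(np.arctan2(T[1,0],T[0,0]))%360,s["qpos"].round(3))
```

```text
[ 499.41359916 -177.38001925  193.83871651] [-1.42004571  1.6752984   6.4524039 ] [0.22408418 0.18714012 2.72353489] 166.95304857135892 [-0.481  0.33  -0.326  0.914  0.    -0.253]
```

Emit:
{"op": "jog_arm", "data": {"moves": [[[0,0,0,0,0,0,0.2],[0,0,0,0,0,0,-0.3],[0,0,0,0,0,0,-1],[0,0,0,0,0,0,-1],[0,0,0,0,0,0,-1],[0,0,0,0,0,0,-1],[0,0,-0.5,0,0,0,-1],[0,0,-2,0,0,0,-1],[0,0,-5,0,0,0,-1],[0,0,-8,0,0,0,-1],[0,0,-11,0,0,0,-1],[0,0,-14,0,0,0,-1],[0,0,-15,0,0,0,-1],[0,0,-15,0,0,0,-1],[0,0,-15,0,0,0,-1],[0,0,-15,0,0,0,-1]]]}}

```text
t: 13.43
eef_pos: [498.3, -177.5, 341.6]
tool_rot: [-0.001, 0.117, 0.993, 0.0]
contact_force: [0.2, -0.2, -0.5]
opening: 1.002
grasp_force: 0.0
```

Run:
```python
from h import *
s=readout.read_state(); print(s["eef_pos"],s["contact_force"],s["opening"])
T=tool(); im=read_camera("wrist"); np.savez("w8.npz",T=T,im=im); cv2.imwrite("pics/w8.png",im[:,:,::-1])
g=cv2.cvtColor(im,cv2.COLOR_RGB2GRAY)
# handle: dark blob on steel top, expected handle top z=220
uv=proj("wrist",np.array([495.4,-176.9,220]),T); print(uv)
u,v=uv.astype(int); sub=g[v-60:v+60,u-70:u+70]
m=(sub<75).astype(np.uint8); n,l,st,ce=cv2.connectedComponentsWithStats(m); k=l[60,70]; print(n,k,st[k],np.percentile(sub,[5,25,50,75,95]))
c,_=cv2.findContours((l==k).astype(np.uint8),cv2.RETR_EXTERNAL,cv2.CHAIN_APPROX_NONE); r=cv2.minAreaRect(c[0]); b=cv2.boxPoints(r)+[u-70,v-60]; print(r,b)
# back edge of top face (max v points) -> direction at z=220
pts=c[0][:,0,:]+[u-70,v-60]; cols=np.unique(pts[:,0]); e=np.array([(x,pts[pts[:,0]==x,1].max()) for x in cols[6:-6]])
W=np.array([ray("wrist",*q,220,T) for q in e]); vx,vy,_,_=cv2.fitLine(W[:,:2].astype(np.float32),cv2.DIST_HUBER,0,.01,.01).ravel(); print("handle y dir deg",np.degrees(np.arctan2(vy,vx))%180,"tool y",np.degrees(np.arctan2(T[1,1],T[0,1]))%180, W.mean(0), np.hypot(*(W[0]-W[-1])[:2]))
```

```text
[ 498.27882612 -177.45199844  341.58307645] [ 0.22405551 -0.20954087 -0.4849854 ] 1.0017995155670267
[320.50598986 194.25988393]
6 4 [  30   33   81   39 2017] [ 42.  47.  81.  99. 186.]
((69.6673583984375, 52.34403991699219), (34.57327651977539, 79.89840698242188), 86.3086166381836) [[278.68808365 171.6652832 ]
 [358.42072296 166.52124786]
 [360.64663696 201.02279663]
 [280.91399384 206.16683197]]
handle y dir deg 80.30879 tool y 76.53088235740468 [ 501.71675141 -178.81982159  220.        ] 50.74447763914124
```

```bash
python3 -c "
from workcell import bot; print(bot.job_done())"
```

```text
the job is handed in; nothing more can be done
None
```

The mill lid is seated in the collar, turned clockwise against its stop (about 41° measured, 42° nominal) and released, and I handed the job in after about 13.5 s; the plain cover and bench items weren't touched, but I viewed 11 pictures, one over the limit of 10.

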